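# Line up an encoder in its test nest and close the keeper arm

## Task

Get the encoder ready for its test. It already sits in the round nest on the fixture's sloping black deck: turn it there until its brass connector points straight along the white line at the green contact block, leaving it fully down in the nest. Then swing the keeper arm by its blue handle over the encoder until it clicks home against its end stop, and leave everything else on the bench where it is.

Things in the scene. Friction and masses are not known exactly. Their poses are not given: they have to be found in the camera images.
- deck: Fixed black plate 250 x 300 mm sloping 30 deg on a white housing. Origin: nest centre on its top face; x uphill, y to the left seen from the low edge, z square off the plate (30 deg off vertical). Collar round the nest: bore 60, outside 74, 8 high. White line along +x from the collar to the green block (face at x 66, 42 wide, top at z 40).
- encoder: Loose encoder, grey cylinder 58 mm across, 60 high, 0.25 to 0.42 kg, upright in the nest (1 mm play). Origin: centre of its underside; z its axis, x towards its connector. Connector: brass stub 14 across, axis 20 above the underside, end 52 from the axis; sides above 28 mm are bare. At the start it is turned 0.6 to 1.5 rad clockwise, seen from above the deck, from the white line.
- connector_tip (a point): Centre of the connector's outer end, on the encoder.
- keeper (a joint): Swing angle of the keeper arm in rad, about the pillar's axis (parallel to the deck's z). 0: arm points down the slope; it starts at 0 to 0.35; grows anticlockwise seen from above the deck to the stop at 1.57, pad over the encoder. From 1.15 a sprung ball resists (up to 2.5 N at the handle); past 1.4 it drives the arm home and holds it. Let go earlier, the arm sinks back to about 0.7.
- keeper_hinge (a point): Point on the keeper's pivot axis, 64 mm above the deck plate, 85 mm from the nest's axis (deck x 0, y 85). Hub 30 across, its top 82 above the plate. The aluminium arm is 130 long, 20 wide, its top 76 above the plate; its rubber pad passes 2 mm over the encoder.
- keeper_handle (a point): Middle of the keeper's blue upright handle: cylinder 22 mm across, standing square to the deck from 76 to 114 mm above the plate (this point 95 above), 118 mm from the pivot axis. Can be pinched from above or pushed sideways.
- spare_encoder: Bystander: another such encoder, 58 across, 60 high, standing loose on the bench. Origin: centre of its underside.
- bottle: Bystander: loose white bottle with a blue cap, 50 mm across, 105 high. Origin: centre of its underside.
- screwdriver: Bystander: loose red-handled screwdriver, 190 mm long, lying on the bench along its x.
- bin: Bystander: loose blue open bin 110 x 150 x 50 mm with dust caps. Origin: centre of its underside.
Mind the look-alikes: they are no part of the job. What is shaped like the encoder but pink is not meant.

How it is judged:
By the outcome, as a careful person would: the job done as asked, in the order asked, and still so for the second after the job is handed in, with the robot touching nothing.
It also fails if it takes over 58 s, if anything falls off the work surface, if the arm or the gripper's body presses on something with over 40 N, if the wrist force passes 120 N, or if a joint passes its speed limit or range.

## Robot

A 6-joint arm with a two-finger parallel gripper is mounted at the origin on the work surface. World frame = base frame: x ahead of the robot, y to its left, z up, the work surface at z = 0. Lengths are in mm, angles in rad, forces in N, time in s.
With the tool pointing down it reaches from about 275 to 1000 mm from the base axis. Payload 8.4 kg.
Tool frame: the origin (TCP) lies at the very end of the fingers, on their centre line; the grasp point (between the pads) lies 19 mm behind it; z points along the fingers, y is the line along which they close (so a half turn about z gives the same grasp; the last joint's range is limited). The gripper opens to 85 mm and grips with 20 to 120 N. Pads are 22 mm wide; open, the fingers measure 114 mm over their backs; the gripper's body (76 mm by 85 mm) begins 54 mm behind the grasp point. The pads swing forward as they close: fully open they stand 13 mm farther back than shut.
Start: joints at [1.133, 0.353, 1.633, -0, 1.155, -0.002], TCP at [263.834, 566.586, 231.281] pointing down, gripper open.
Joint ranges: [-2.63, 2.63], [-0.92, 2.1], [0.06, 2.66], [-1.3, 4.44], [0, 2.69], [-3.02, 3.02]. Speed limits (rad/s): [2.22, 2.22, 2.79, 3.14, 3.14, 3.14].

## Interface

Orientations are given as [roll, pitch, yaw] about the fixed x, y, z axes, in that order (R = Rz(yaw) Ry(pitch) Rx(roll)).
In Python, from rig import telemetry, imaging, r gives the robot as it stands. The module is installed in compiled form; this text tells all that it offers.
- The arm moves only by the tool step_arm, never from a script. Its argument "moves" is a list of rows, each a list of 3 entries, a list of its own where there are three numbers: the turn, a rotation vector about the tool's x, y, z scaled (see below), then the shift along the tool's x, y, z scaled (see below), then the opening, from -1 (shut) to 1 (fully open). A call has 1 to 8 rows; each row is the pose to reach, as a shift and turn from the pose commanded when the call began, along the tool's axes at that moment; what a row does not reach only later rows make up. The controller multiplies each number of a shift by 200 mm and each number of a turn by 45 degrees. A row lasts 1/10 s, in which the tool goes at most 50 mm and 8.59 degrees, less where a joint would pass 70% of its speed; a pose out of reach is approached as far as the arm can. A call with a number of a shift or a turn outside -1 to 1 is refused whole. A call with a gripper value outside its range is refused whole. The fingers move at their own pace and stop on an object; "squeeze" is the grip in N (left out, the last holds). Time passes only in rows, so rows that repeat a pose let the fingers close. It gives the time, the measured TCP pose, the force, the opening and the grip force at its end, in the units of the state.
- telemetry.sense(): the state, without advancing time (a new reading comes with each control period).
- imaging.grab_frame(name): name is "side" or "top"; returns the picture (420x560x3 uint8, red, green, blue); there is no depth.
- imaging.calibration(name): a dict with "fx", "fy", "cx", "cy" (pixels), "dist_coeffs" ([k1, k2, p1, p2, k3] as OpenCV has them; the pictures are not rectified), "cam_to_world" (4x4, takes a point from camera to world coordinates). Camera axes: x right, y up, looking along -z (the intrinsics and any distortion apply to the point x, -y, -z); pixel columns grow to the right and rows downward; lengths in mm; the calibration is good to about 2 mm. A picture is of the moment at which its call begins. calibration takes no time and is no camera call.
- r.sign_off(): hands the job in; it is judged then, once.
Trained networks look in the newest picture that a camera, given by its name, has taken for a name from the list of things; names that differ only in an ending like _2 or _b are one class to them, and where a whole thing is asked for, a point or a joint stands for the part that bears it (a point fixed in the world has none). Each returns a list of dicts, best first, with "conf" (0 to 1); they miss things now and then, are a little off and sometimes report something else, mostly with a low value. They report only what shows in the picture. A call takes as long as a camera call. They do not tell look-alikes from the thing itself.
- imaging.recognise(camera, name): "extent" ([left, top, width, height] in pixels, round what is visible of it).
- imaging.mark_of(camera, name): "xy" ([column, row] in pixels: a listed point, or the origin of a listed thing).
The state is a dict: "clock": time; "qpos": joint angles; "qvel": joint speeds; "joint_efforts": joint torques, N m; "eef_pos": TCP position; "tcp_rot": TCP orientation; "contact_force": force on the tool from outside, world axes, zero at the start; "wrist_torque": the same for the moment, N m; "opening": opening from 0.0 (shut) to 1.0 (fully open); "grasp_force": force on a finger pad.
Only numpy, scipy, OpenCV 4.12 (cv2) and the standard library are available. Lean on these libraries where they do the work, as an engineer would, in place of code of your own. Each camera call takes 0.05 s, during which the arm holds its last target. There are 200 camera calls.

## Working session

There is one attempt and no reset: what is moved stays moved. The work goes in short steps, Python scripts to look and compute and a tool call to move; the robot and the scene stay as the last step left them, time stands still between calls to the robot, and variables do not carry over. Pictures are saved under pics/ and viewed, at most 10 in all, crops included, and the job is handed in when it is done.

Besides the shell and the picture viewer there is one more tool, called after "Call:" by a JSON object that holds its "fn" and its "kwargs", one argument or row to a line. step_arm: Moves the arm, as the interface text tells. Its arguments: {"type":"object","properties":{"moves":{"type":"array"},"squeeze":{"type":"number"}},"required":["moves"]}

```bash
mkdir -p pics; cat > h.py <<'E'
import numpy as np,cv2
from rig import telemetry,imaging,r
from scipy.optimize import least_squares
def proj(cam,P):
    c=imaging.calibration(cam);T=np.linalg.inv(np.array(c["cam_to_world"]))
    p=np.atleast_2d(P)@T[:3,:3].T+T[:3,3]
    p=p*[1,-1,-1]
    K=np.array([[c["fx"],0,c["cx"]],[0,c["fy"],c["cy"]],[0,0,1.]])
    return cv2.projectPoints(p.reshape(-1,1,3),np.zeros(3),np.zeros(3),K,np.array(c["dist_coeffs"],float))[0].reshape(-1,2)
def save(cam,n,crop=None,s=1):
    im=imaging.grab_frame(cam)[:,:,::-1]
    if crop: x,y,w,h=crop; im=im[y:y+h,x:x+w]
    cv2.imwrite(n,cv2.resize(im,None,fx=s,fy=s,interpolation=cv2.INTER_CUBIC))
E
python3 - <<'E'
from h import *
a=imaging.grab_frame("side");b=imaging.grab_frame("top")
cv2.imwrite("pics/side0.png",a[:,:,::-1]);cv2.imwrite("pics/top0.png",b[:,:,::-1])
for n in ["deck","encoder","connector_tip","keeper_hinge","keeper_handle","spare_encoder","bottle"]:
  for c in ["side","top"]:
    print(n,c,[(np.round(d["xy"],1).tolist(),round(d["conf"],2)) for d in imaging.mark_of(c,n)])
for c in ["side","top"]:
  k=imaging.calibration(c);print(c,k["fx"],k["dist_coeffs"],np.round(k["cam_to_world"],2).tolist())
print(telemetry.sense())
E
```

```text
deck side [([288.3, 180.3], 0.81)]
deck top [([243.6, 177.2], 0.72)]
encoder side [([333.5, 319.3], 0.85), ([221.2, 334.1], 0.79), ([286.2, 180.7], 0.66)]
encoder top [([395.9, 177.4], 0.9), ([390.0, 284.4], 0.8), ([241.7, 177.0], 0.58), ([243.0, 181.9], 0.56)]
connector_tip side [([312.4, 319.9], 0.97), ([308.5, 170.7], 0.82), ([247.2, 334.5], 0.82)]
connector_tip top [([382.8, 200.3], 0.97), ([387.2, 263.8], 0.88), ([204.5, 269.6], 0.7), ([241.6, 158.5], 0.63)]
keeper_hinge side [([251.9, 165.8], 0.58)]
keeper_hinge top [([235.7, 219.2], 0.89), ([163.8, 158.9], 0.56), ([243.2, 159.2], 0.22)]
keeper_handle side [([242.7, 216.3], 0.71)]
keeper_handle top [([290.1, 239.1], 0.66)]
spare_encoder side [([290.5, 292.1], 0.55)]
spare_encoder top [([343.1, 212.0], 0.75), ([314.9, 256.1], 0.49)]
bottle side [([240.0, 276.1], 0.74)]
bottle top [([315.8, 254.2], 0.97), ([165.3, 160.0], 0.74)]
side 412.61500072634533 [-0.11411307  0.          0.          0.          0.        ] [[0.97, 0.18, -0.14, 482.9], [-0.22, 0.74, -0.63, -532.48], [-0.01, 0.65, 0.76, 835.73], [0.0, 0.0, 0.0, 1.0]]
top 496
[... 195 characters left out ...]
.8, 'qpos': array([ 1.13261547e+00,  3.52969801e-01,  1.63336664e+00, -4.90514049e-06,
        1.15517412e+00, -2.42225005e-03]), 'qvel': array([-1.43069181e-03, -3.13136815e-03, -1.01943036e-03,  2.36634889e-05,
       -1.12770823e-03,  2.08442250e-04]), 'joint_efforts': array([-3.54926533e-04, -6.05116582e+01, -3.42418206e+01, -1.88437052e-04,
        1.31726803e-03, -3.50422181e-05]), 'eef_pos': array([263.83937241, 566.61711529, 231.31414218]), 'tcp_rot': array([3.14151057e+00, 4.68653459e-06, 2.70583603e+00]), 'contact_force': array([-0.18456169,  0.07707288, -0.09964858]), 'wrist_torque': array([-0.03660675,  0.04810022,  0.00119922]), 'grasp_force': 0.0, 'opening': 0.9987045632638645}
```

View pics/side0.png

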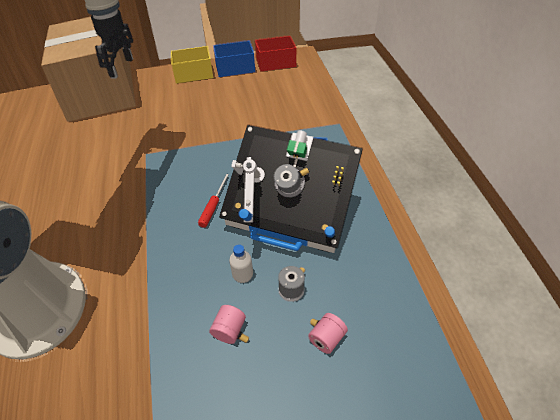

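View pics/top0.png

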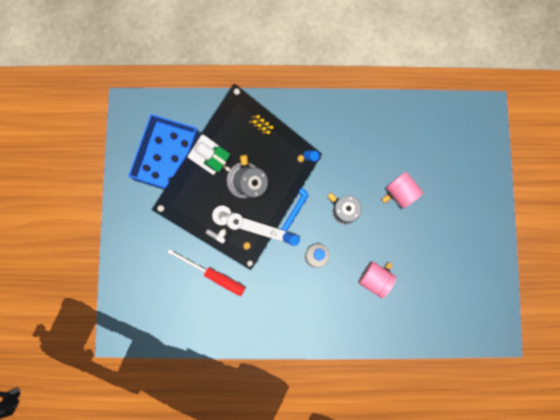

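The task encoder is the grey one on the deck, at top (243,178) and side (287,180). The other candidates are the grey spare on the bench at top (343,210) and two pink ones at top (380,280) and (403,190). I'll confirm with an enlarged crop.

```bash
python3 - <<'E'
from h import *
for c,b in (("top",(140,75,195,200)),("side",(210,115,160,145))):
    im=cv2.imread(f"pics/{c}0.png");x,y,w,h=b
    cv2.imwrite(f"pics/{c}0c.png",cv2.resize(im[y:y+h,x:x+w],None,fx=3 if c=="top" else 4,fy=3 if c=="top" else 4,interpolation=cv2.INTER_CUBIC))
E
```

```text
(no output)
```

View pics/top0c.png

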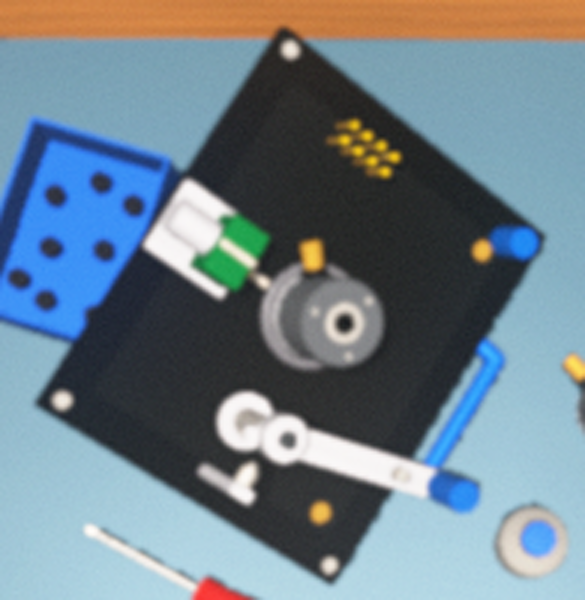

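View pics/side0c.png

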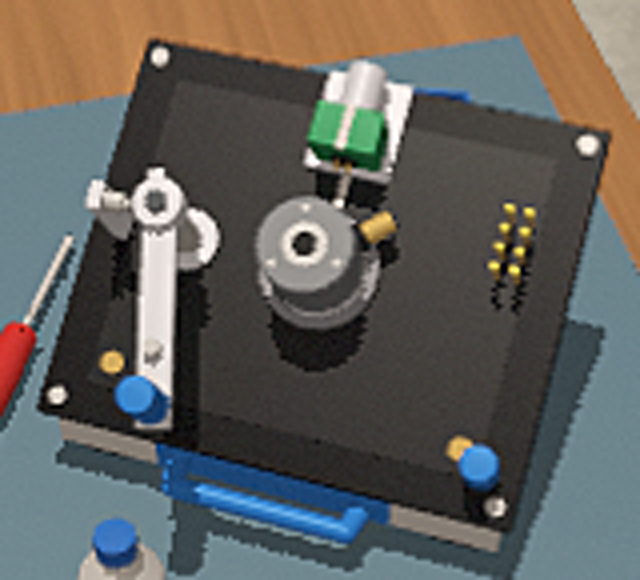

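```bash
cat > fit.py <<'E'
from h import *
from scipy.spatial.transform import Rotation as Rn
def Rd(yaw): # deck x uphill
    return Rn.from_euler("z",yaw).as_matrix()@Rn.from_euler("y",-np.pi/6).as_matrix()
def model(p):
    x,y,z,yaw,x0,y0,th,ph=p
    c=[(x0+250,y0+300,0),(x0+250,y0,0),(x0,y0,0),(x0,y0+300,0)]
    c+=[(0,0,60),(0,85,82),(-118*np.cos(th),85-118*np.sin(th),114),(52*np.cos(ph),52*np.sin(ph),20)]
    return np.array(c)@Rd(yaw).T+[x,y,z]
if __name__=="__main__":
    top=np.array([(38,403),(283,28),(543,237),(333,580),(344,322),(289,440),(466,495),(311,243)])/3+[140,75]
    side=np.array([(152,40),(608,132),(509,519),(40,408),(304,243),(157,201),(135,395),(391,223)])/4+[210,115]
    def res(p):
        m=model(p);return np.r_[(proj("top",m)-top).ravel(),(proj("side",m)-side).ravel()]
    best=None
    for yaw in np.arange(0,6.28,.5):
        s=least_squares(res,[500,100,100,yaw,-125,-150,.2,-1],loss="soft_l1")
        if best is None or s.cost<best.cost: best=s
    print(best.cost,np.round(best.x,3).tolist());print(np.round(res(best.x).reshape(2,8,2),1).tolist());np.save("fit.npy",best.x)
    print(np.round(model(best.x)).tolist())
E
python3 fit.py
```

```text
Traceback (most recent call last):
  File "fit.py", line 17, in <module>
    s=least_squares(res,[500,100,100,yaw,-125,-150,.2,-1],loss="soft_l1")
  File "fit.py", line 14, in res
    m=model(p);return np.r_[(proj("top",m)-top).ravel(),(proj("side",m)-side).ravel()]
                             ~~~~^^^^^^^^^
  File "h.py", line 5, in proj
    c=imaging.calibration(cam);T=np.linalg.inv(np.array(c["cam_to_world"]))
ValueError: time passes only in moves, steps and waits
```

```bash
sed -i 's/^def proj/import functools\n@functools.lru_cache\ndef calib(c): return imaging.calibration(c)\ndef proj/; s/c=imaging.calibration(cam)/c=calib(cam)/' h.py; python3 fit.py 2>&1 | tail -5
```

```text
9.310389780193372 [647.085, 145.44, 113.548, 26.163, -123.766, -150.538, 383.537, 382.44]
[[[-1.1, 0.4], [0.1, -1.9], [1.0, -1.1], [-0.4, 1.6], [-0.2, 0.1], [-0.9, -0.4], [-0.2, 0.0], [-0.1, -0.9]], [[-1.1, -0.6], [0.8, -0.3], [0.5, 3.2], [-1.3, 0.6], [-0.2, 0.8], [-0.4, 0.7], [0.1, 0.4], [-0.0, 0.1]]]
[[575.0, 316.0, 177.0], [832.0, 162.0, 177.0], [721.0, -24.0, 52.0], [464.0, 130.0, 52.0], [632.0, 120.0, 166.0], [553.0, 154.0, 185.0], [520.0, 40.0, 155.0], [691.0, 143.0, 148.0]]
```

```bash
cat > go.py <<'E'
from fit import *
import sys
P=np.load("fit.npy")
def target(d,al,off=(0,0,0)):
    D=Rd(P[3]);z=-D[:,2];y=D@[np.cos(al),np.sin(al),0]
    return P[:3]+D@np.array(d,float),np.c_[np.cross(y,z),y,z]
def delta(d,al,cur=None):
    p,R=target(d,al)
    if cur is None:
        s=telemetry.sense();cur=(s["eef_pos"],Rn.from_euler("xyz",s["tcp_rot"]).as_matrix())
    best=None
    for k in (0,np.pi): # half turn same grasp
        Rr=R@Rn.from_euler("z",k).as_matrix()
        w=Rn.from_matrix(cur[1].T@Rr).as_rotvec()
        if best is None or np.linalg.norm(w)<np.linalg.norm(best[0]):best=(w,cur[1].T@(p-cur[0]))
    return np.round(best[0]/np.radians(45),3).tolist(),np.round(best[1]/200,3).tolist()
def deckpose():
    s=telemetry.sense();D=Rd(P[3]);R=Rn.from_euler("xyz",s["tcp_rot"]).as_matrix()
    y=D.T@R[:,1];F=D.T@s["contact_force"];t=D.T@s["wrist_torque"]
    print("deck pos",np.round(D.T@(s["eef_pos"]-P[:3]),1),"al",round(float(np.arctan2(y[1],y[0])),3),"axis",np.round(D.T@R[:,2],3),"Fdeck",np.round(F,1),"tq",np.round(t,2),"open",round(s["opening"],3),"grip",s["grasp_force"],"t",s["clock"],"q",np.round(s["qpos"],2))
if __name__=="__main__":
    a=[float(v) for v in sys.argv[1:]]
    deckpose()
    for i in range(0,len(a),4): print(delta(a[i:i+3],a[i+3]))
E
python3 go.py 0 0 220 -1.2
```

```text
deck pos [200.7 545.4  20.1] al 0.121 axis [-0.5    0.    -0.866] Fdeck [-0.1  0.2 -0.1] tq [ 0.02  0.06 -0.01] open 0.999 grip 0.0 t 0.8 q [ 1.13  0.35  1.63 -0.    1.16 -0.  ]
([-0.611, 0.372, 1.621], [-2.568, -1.647, -0.364])
```

Call:
{"fn": "step_arm", "kwargs": {
  "moves": [
    [[0, 0, 0], [-0.95, -0.6, -0.35], 1],
    [[0, 0, 0], [-0.95, -0.6, -0.35], 1],
    [[0, 0, 0], [-0.95, -0.6, -0.35], 1],
    [[0, 0, 0], [-0.95, -0.6, -0.35], 1],
    [[0, 0, 0], [-0.95, -0.6, -0.35], 1],
    [[0, 0, 0], [-0.95, -0.6, -0.35], 1]
  ]
}}

```text
clock: 1.4
eef_pos: [387.8, 375.0, 303.2]
tcp_rot: [3.139, 0.002, 2.702]
contact_force: [0.5, 0.8, 0.5]
opening: 1.001
grasp_force: 0.0
```

```bash
python3 go.py 0 0 220 -1.2
```

```text
deck pos [149.7 340.5 132.6] al 0.117 axis [-0.498 -0.002 -0.867] Fdeck [ 1.  0. -0.] tq [-0.04 -0.04  0.02] open 1.001 grip 0.0 t 1.4 q [ 0.77  0.15  1.73 -0.    1.25 -0.36]
([-0.606, 0.374, 1.618], [-1.606, -1.035, -0.003])
```

Call:
{"fn": "step_arm", "kwargs": {
  "moves": [
    [[-0.3, 0.19, 0.8], [-1, -0.65, -0.05], 1],
    [[-0.3, 0.19, 0.8], [-1, -0.65, -0.05], 1],
    [[-0.3, 0.19, 0.8], [-1, -0.65, -0.05], 1],
    [[-0.3, 0.19, 0.8], [-1, -0.65, -0.05], 1],
    [[-0.3, 0.19, 0.8], [-1, -0.65, -0.05], 1],
    [[-0.3, 0.19, 0.8], [-1, -0.65, -0.05], 1],
    [[-0.3, 0.19, 0.8], [-1, -0.65, -0.05], 1]
  ]
}}

```text
clock: 2.1
eef_pos: [512.0, 174.8, 311.0]
tcp_rot: [2.965, -0.211, 2.09]
contact_force: [-0.1, 1.1, -0.3]
opening: 1.004
grasp_force: 0.0
```

```bash
python3 go.py 0 0 180 -1.2
```

```text
deck pos [ 60.3 130.9 193.2] al -0.562 axis [-0.261  0.094 -0.961] Fdeck [ 0.7  0.7 -0.7] tq [-0.05  0.07  0.  ] open 1.004 grip 0.0 t 2.1 q [ 0.16  0.1   1.81  0.28  1.15 -0.44]
([-0.314, 0.185, 0.817], [-0.711, 0.108, 0.081])
```

Call:
{"fn": "step_arm", "kwargs": {
  "moves": [
    [[-0.314, 0.185, 0.817], [-0.711, 0.108, 0.081], 0.8],
    [[-0.314, 0.185, 0.817], [-0.711, 0.108, 0.081], 0.8],
    [[-0.314, 0.185, 0.817], [-0.711, 0.108, 0.081], 0.8],
    [[-0.314, 0.185, 0.817], [-0.711, 0.108, 0.081], 0.8],
    [[-0.314, 0.185, 0.817], [-0.711, 0.108, 0.081], 0.8],
    [[-0.314, 0.185, 0.817], [-0.711, 0.108, 0.081], 0.8],
    [[-0.314, 0.185, 0.817], [-0.711, 0.108, 0.081], 0.8],
    [[-0.314, 0.185, 0.817], [-0.711, 0.108, 0.081], 0.8]
  ]
}}

```text
clock: 2.9
eef_pos: [601.0, 70.2, 270.2]
tcp_rot: [2.933, -0.484, 1.459]
contact_force: [-1.1, -0.1, 0.7]
opening: 0.902
grasp_force: 0.0
```

```bash
python3 go.py 0 0 80 -1.2
```

```text
deck pos [  2.    0.8 179.8] al -1.194 axis [-0.     0.001 -1.   ] Fdeck [-0.2  0.9  0.9] tq [ 0.01  0.23 -0.05] open 0.902 grip 0.0 t 2.9 q [-0.15  0.2   1.87  0.6   0.96 -0.31]
([-0.002, -0.0, 0.008], [-0.011, 0.001, 0.499])
```

Call:
{"fn": "step_arm", "kwargs": {
  "moves": [
    [[0, 0, 0.008], [-0.011, 0, 0.2], 0.8],
    [[0, 0, 0.008], [-0.011, 0, 0.4], 0.8],
    [[0, 0, 0.008], [-0.011, 0, 0.5], 0.8],
    [[0, 0, 0.008], [-0.011, 0, 0.5], 0.8],
    [[0, 0, 0.008], [-0.011, 0, 0.5], 0.8]
  ]
}}

```text
clock: 3.4
eef_pos: [626.4, 110.6, 182.6]
tcp_rot: [2.938, -0.486, 1.45]
contact_force: [1.1, -0.8, 0.9]
opening: 0.899
grasp_force: 0.0
```

```bash
python3 go.py 0 0 35 -1.2; python3 - <<'E'
from h import *
a=imaging.grab_frame("side")[115:260,210:370,::-1];b=imaging.grab_frame("top")[110:255,180:340,::-1]
cv2.imwrite("pics/p1.png",cv2.resize(np.hstack([a,b]),None,fx=2.5,fy=2.5,interpolation=cv2.INTER_CUBIC))
E
```

```text
deck pos [-0.5 -0.2 80. ] al -1.202 axis [ 0.     0.001 -1.   ] Fdeck [ 0.4 -1.3  0.9] tq [-0.02  0.25  0.02] open 0.899 grip 0.0 t 3.4 q [-0.07  0.34  1.9   0.69  0.78 -0.37]
([-0.001, -0.001, -0.003], [0.003, 0.0, 0.225])
```

View pics/p1.png

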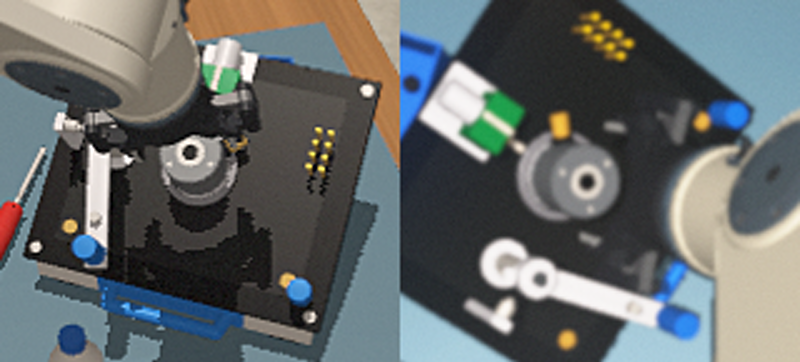

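The fingers straddle the encoder: in the top half of the picture the tips are at (615,127) and (590,238), with the encoder at (587,182). The keeper hub is clear, so I'll descend and grip.

Call:
{"fn": "step_arm", "kwargs": {
  "moves": [
    [[0, 0, 0], [0.003, 0, 0.12], 0.8],
    [[0, 0, 0], [0.003, 0, 0.225], 0.8],
    [[0, 0, 0], [0.003, 0, 0.225], 0.8],
    [[0, 0, 0], [0.003, 0, 0.225], 0.0],
    [[0, 0, 0], [0.003, 0, 0.225], 0.0],
    [[0, 0, 0], [0.003, 0, 0.225], 0.0],
    [[0, 0, 0], [0.003, 0, 0.225], 0.0]
  ],
  "squeeze": 20
}}

```text
clock: 4.2
eef_pos: [637.9, 129.4, 144.8]
tcp_rot: [2.937, -0.487, 1.448]
contact_force: [-6.4, -2.6, 6.6]
opening: 0.677
grasp_force: 21.9
```

```bash
python3 go.py 0 0 35 -0.366
```

```text
deck pos [-0.4 -0.4 36.3] al -1.204 axis [ 0.001 -0.    -1.   ] Fdeck [-1.5  4.2  8.5] tq [0.56 0.39 0.  ] open 0.677 grip 21.88592880964279 t 4.2 q [-0.04  0.4   1.9   0.74  0.71 -0.41]
([0.001, -0.001, -1.067], [0.002, -0.001, 0.007])
```

Call:
{"fn": "step_arm", "kwargs": {
  "moves": [
    [[0, 0, -0.12], [0, 0, 0], 0],
    [[0, 0, -0.25], [0, 0, 0], 0],
    [[0, 0, -0.38], [0, 0, 0], 0],
    [[0, 0, -0.51], [0, 0, 0], 0],
    [[0, 0, -0.64], [0, 0, 0], 0],
    [[0, 0, -0.77], [0, 0, 0], 0],
    [[0, 0, -0.9], [0, 0, 0], 0],
    [[0, 0, -0.9], [0, 0, 0], 0]
  ]
}}

```text
clock: 5.0
eef_pos: [637.7, 129.0, 144.6]
tcp_rot: [2.671, -0.239, 2.165]
contact_force: [-7.2, -4.5, 6.6]
opening: 0.672
grasp_force: 21.9
```

```bash
python3 go.py 0 0 35 -0.366; python3 - <<'E'
from h import *
a=imaging.grab_frame("side")[115:260,210:370,::-1];b=imaging.grab_frame("top")[110:255,180:340,::-1]
cv2.imwrite("pics/p2.png",cv2.resize(np.hstack([a,b]),None,fx=2.5,fy=2.5,interpolation=cv2.INTER_CUBIC))
for c in ["side","top"]: print([(np.round(d["xy"],1).tolist(),round(d["conf"],2)) for d in imaging.mark_of(c,"connector_tip")])
E
```

```text
deck pos [-0.8 -0.4 36.3] al -0.494 axis [ 0.001 -0.    -1.   ] Fdeck [-3.2  3.8  9.5] tq [0.51 0.62 0.1 ] open 0.672 grip 21.93799316883087 t 5.0 q [-0.04  0.4   1.9   0.74  0.71 -1.12]
([0.001, 0.0, -0.163], [0.004, 0.003, 0.007])
[([313.0, 320.1], 0.8), ([246.9, 336.7], 0.62)]
[([227.2, 166.9], 0.9), ([382.7, 202.1], 0.62)]
```

View pics/p2.png

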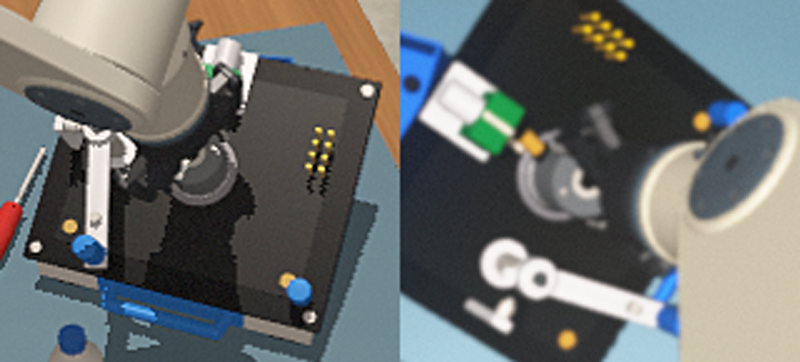

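```bash
python3 - <<'E'
from fit import *
P=np.load("fit.npy")
for ph in (-.2,-.15,-.1,-.05,0,.05):
    q=P.copy();q[7]=ph;m=np.vstack([model(q)[7],[52*np.cos(ph),52*np.sin(ph),27]@Rd(P[3]).T+P[:3]]);print(ph,proj("top",m).round(1).tolist())
pts=np.array([(38,0,.5),(66,0,.5),(66,21,40),(66,-21,40)])@Rd(P[3]).T+P[:3]
print(proj("top",pts).round(1).tolist(),proj("side",pts).round(1).tolist())
b=cv2.imread("pics/p2.png")[100:230,440:640]
cv2.imwrite("pics/p2c.png",cv2.resize(b,None,fx=4,fy=4,interpolation=cv2.INTER_CUBIC))
E
```

```text
-0.2 [[229.8, 162.4], [231.1, 162.6]]
-0.15 [[229.0, 163.4], [230.2, 163.6]]
-0.1 [[228.2, 164.4], [229.4, 164.6]]
-0.05 [[227.4, 165.4], [228.6, 165.6]]
0 [[226.7, 166.5], [227.9, 166.7]]
0.05 [[226.0, 167.6], [227.2, 167.8]]
[[228.8, 169.7], [217.9, 162.0], [218.7, 172.2], [230.3, 154.1]] [[293.7, 168.6], [296.6, 157.9], [286.0, 150.9], [303.0, 154.4]]
```

View pics/p2c.png

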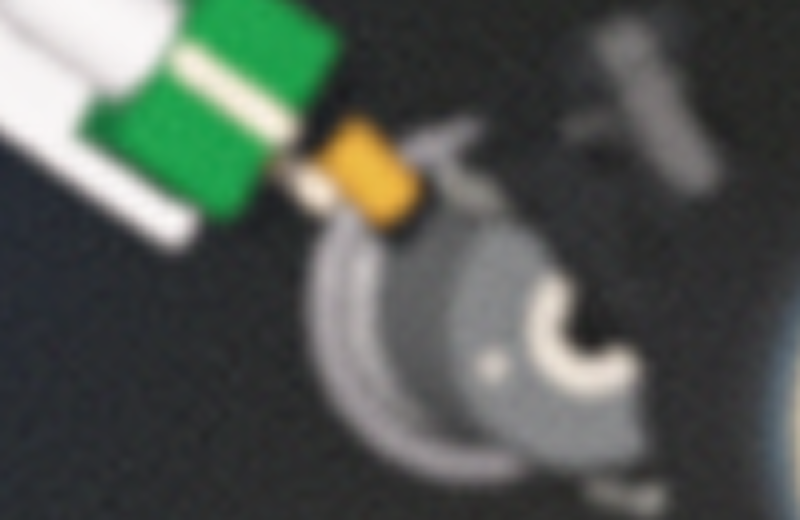

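Call:
{"fn": "step_arm", "kwargs": {
  "moves": [
    [[0, 0, -0.1], [0, 0, 0], 0],
    [[0, 0, -0.16], [0, 0, 0], 0],
    [[0, 0, -0.16], [0, 0, 0], 0],
    [[0, 0, -0.16], [0, 0, 0], 0.75],
    [[0, 0, -0.16], [0, 0, 0], 0.75],
    [[0, 0, -0.16], [0, 0, 0], 0.75]
  ]
}}

```text
clock: 5.8
eef_pos: [638.3, 129.6, 143.8]
tcp_rot: [2.647, -0.183, 2.275]
contact_force: [-0.1, -0.5, 0.1]
opening: 0.874
grasp_force: 0.0
```

Call:
{"fn": "step_arm", "kwargs": {
  "moves": [
    [[0, 0, 0], [0, 0, -0.15], 0.75],
    [[0, 0, 0], [0, 0, -0.4], 0.75],
    [[0, 0, 0], [0, 0, -0.65], 0.75],
    [[0, 0, 0], [0, 0, -0.9], 0.75],
    [[0, 0, 0], [0, 0, -0.9], 0.75],
    [[0, 0, 0], [0, 0, -0.9], 0.75]
  ]
}}

```text
clock: 6.4
eef_pos: [592.1, 51.9, 300.7]
tcp_rot: [2.646, -0.181, 2.274]
contact_force: [-0.3, 0.4, -0.5]
opening: 0.876
grasp_force: 0.0
```

```bash
cat > look.py <<'E'
from h import *
import sys
n=sys.argv[1]
a=imaging.grab_frame("side")[:,:,::-1];b=imaging.grab_frame("top")[:,:,::-1]
cv2.imwrite(f"pics/{n}s.png",a);cv2.imwrite(f"pics/{n}t.png",b)
f=lambda i,x,y:cv2.resize(i[y:y+80,x:x+80],None,fx=5,fy=5,interpolation=cv2.INTER_CUBIC)
cv2.imwrite(f"pics/{n}.png",np.hstack([f(a,255,130),f(b,200,130)]))
E
python3 go.py; python3 look.py p3
```

```text
deck pos [ -0.4  -1.1 216.4] al -0.372 axis [ 0.001 -0.003 -1.   ] Fdeck [-0.1  0.5 -0.5] tq [0.01 0.25 0.03] open 0.876 grip 0.0 t 6.4 q [-0.19  0.15  1.85  0.58  1.03 -1.13]
```

View pics/p3.png

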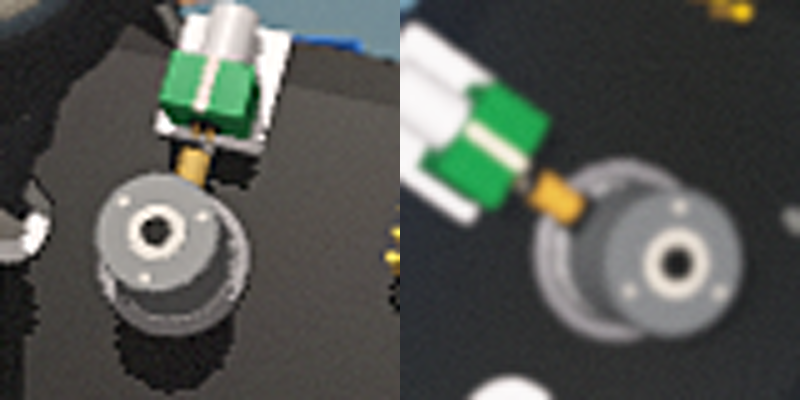

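```bash
cat > phi.py <<'E'
from fit import *
import sys
P=np.load("fit.npy");n=sys.argv[1]
def sil(cam,ph,S=8):
    t=np.linspace(0,2*np.pi,40);c=[]
    for rr in (29,52):
        c.append(np.c_[np.full(40,rr),7*np.cos(t),20+7*np.sin(t)])
    c=np.vstack(c)@Rn.from_euler("z",ph).as_matrix().T
    return proj(cam,c@Rd(P[3]).T+P[:3])
for cam,k,roi in (("side","s",(285,155,20,16)),("top","t",(215,150,35,35))):
    im=cv2.imread(f"pics/{n}{k}.png");x,y,w,h=roi
    S=8;c=cv2.resize(im[y:y+h,x:x+w],None,fx=S,fy=S,interpolation=cv2.INTER_CUBIC)
    hsv=cv2.cvtColor(c,cv2.COLOR_BGR2HSV)
    m=cv2.inRange(hsv,(12,100,110),(28,255,255))
    nn,lab,st,ce=cv2.connectedComponentsWithStats(m);i=1+st[1:,4].argmax();m=(lab==i)
    print(cam,"area",m.sum()/64,"box",(st[i,:4]/S+[x,y,0,0]).round(1))
    out=[]
    for ph in np.arange(-.2,.21,.02):
      best=(0,)
      for d in np.arange(-2,2.1,.25):
       for e in ([0] if 0 else np.arange(-2,2.1,.25)):
        g=np.zeros(m.shape,np.uint8);q=(sil(cam,ph)+[d-x+.5,e-y+.5])*S if (d==-2 and e==-2) else q0+np.array([d+2,e+2])*S
        if d==-2 and e==-2:q0=q
        cv2.fillConvexPoly(g,cv2.convexHull(q.astype(np.int32)),1)
        v=(g.astype(bool)&m).sum()/(g.astype(bool)|m).sum()
        if v>best[0]:best=(v,d,e)
        if d==0 and e==0:v0=v
      out.append((round(float(ph),2),round(float(v0),3),round(float(best[0]),3),float(best[1]),float(best[2])))
    print(*out,sep="\n")
    ys,xs=np.nonzero(m);u=np.linalg.eigh(np.cov(xs,ys))[1][:,1];print("pca ang",np.degrees(np.arctan(u[1]/u[0])),"cent",xs.mean()/S+x,ys.mean()/S+y)
E
python3 phi.py p3
```

```text
side area 35.921875 box [290.1 159.5   6.9   7.9]
(-0.2, 0.125, 0.387, -2.0, -2.0)
(-0.18, 0.155, 0.428, -2.0, -2.0)
(-0.16, 0.183, 0.47, -2.0, -2.0)
(-0.14, 0.217, 0.519, -2.0, -2.0)
(-0.12, 0.249, 0.548, -2.0, -2.0)
(-0.1, 0.282, 0.553, -1.75, -2.0)
(-0.08, 0.318, 0.557, -1.5, -1.75)
(-0.06, 0.352, 0.56, -1.25, -1.25)
(-0.04, 0.39, 0.562, -1.0, -1.0)
(-0.02, 0.429, 0.565, -0.5, -1.25)
(-0.0, 0.461, 0.565, -0.25, -1.0)
(0.02, 0.502, 0.568, 0.25, -1.25)
(0.04, 0.476, 0.565, 0.75, -2.0)
(0.06, 0.424, 0.563, 1.0, -1.5)
(0.08, 0.377, 0.563, 1.25, -1.0)
(0.1, 0.328, 0.558, 1.75, -1.5)
(0.12, 0.289, 0.556, 2.0, -1.0)
(0.14, 0.254, 0.539, 2.0, -0.5)
(0.16, 0.214, 0.484, 2.0, -0.5)
(0.18, 0.182, 0.433, 2.0, -0.5)
(0.2, 0.154, 0.383, 2.0, -0.5)
pca ang 79.05081436386493 cent 293.63331883427577 162.97738147020445
top area 75.546875 box [225.6 164.2  11.4  10.9]
(-0.2, 0.261, 0.626, -2.0, 2.0)
(-0.18, 0.306, 0.685, -2.0, 2.0)
(-0.16, 0.35, 0.726, -2.0, 2.0)
(-0.14, 0.398, 0.743, -1.75, 2.0)
(-0.12, 0.446, 0.747, -1.5, 1.75)
(-0.1, 0.504, 0.754, -0.75, 1.75)
(-0.08, 0.556, 0.754, -2.0, 0.25)
(-0.06, 0.62, 0.76, -1.0, 0.5)
(-0.04, 0.69, 0.764, 0.0, 0.75)
(-0.02, 0.753, 0.763, -1.0, -0.5)
(-0.0, 0.758, 0.764, 0.25, 0.0)
(0.02, 0.711, 0.762, 0.5, -0.25)
(0.04, 0.641, 0.762, 1.0, -0.5)
(0.06, 0.568, 0.755, 1.0, -1.0)
(0.08, 0.508, 0.753, 1.25, -1.25)
(0.1, 0.452, 0.745, 0.75, -2.0)
(0.12, 0.401, 0.74, 1.75, -2.0)
(0.14, 0.35, 0.717, 2.0, -2.0)
(0.16, 0.306, 0.664, 2.0, -2.0)
(0.18, 0.262, 0.592, 2.0, -2.0)
(0.2, 0.219, 0.528, 2.0, -2.0)
pca ang 36.05853737363414 cent 231.28363495346431 169.68699586349535
```

```bash
python3 - <<'E'
from h import *
for c,k,(x,y,w,h) in (("side","s",(281,171,11,10)),("top","t",(249,177,12,12)),("top","t",(229,215,14,14)),("side","s",(291,140,14,10))):
    A=cv2.imread(f"pics/{c}0.png",0);B=cv2.imread(f"pics/p3{k}.png",0);S=8
    u=lambda i:cv2.resize(i,None,fx=S,fy=S,interpolation=cv2.INTER_CUBIC)
    r_=cv2.matchTemplate(u(B[y-4:y+h+4,x-4:x+w+4]),u(A[y:y+h,x:x+w]),cv2.TM_CCOEFF_NORMED)
    _,v,_,l=cv2.minMaxLoc(r_);print(c,v,l[0]/S-4,l[1]/S-4)
E
python3 go.py -114 54.3 170 -1.308
```

```text
side 0.971545934677124 0.125 0.25
top 0.9956960678100586 0.5 0.0
top 0.9954675436019897 0.0 0.0
side 0.9919158816337585 0.0 0.0
deck pos [ -1.4   0.3 214. ] al -0.372 axis [-0.     0.002 -1.   ] Fdeck [-0.6 -0.3 -0.9] tq [0.03 0.19 0.02] open 0.878 grip 0.0 t 6.5 q [-0.19  0.16  1.85  0.58  1.03 -1.13]
([-0.002, -0.001, 1.191], [0.046, -0.623, 0.221])
```

Call:
{"fn": "step_arm", "kwargs": {
  "moves": [
    [[0, 0, 0.19], [0.046, -0.2, 0], 0.3],
    [[0, 0, 0.38], [0.046, -0.4, 0], 0.3],
    [[0, 0, 0.57], [0.046, -0.623, 0.1], 0.3],
    [[0, 0, 0.76], [0.046, -0.623, 0.221], 0.3],
    [[0, 0, 0.95], [0.046, -0.623, 0.221], 0.3],
    [[0, 0, 1], [0.046, -0.623, 0.221], 0.3],
    [[0, 0, 1], [0.046, -0.623, 0.221], 0.3]
  ]
}}

```text
clock: 7.2
eef_pos: [505.7, 16.3, 202.9]
tcp_rot: [2.918, -0.477, 1.498]
contact_force: [0.0, 0.1, -0.3]
opening: 0.649
grasp_force: 0.0
```

```bash
python3 go.py -114 54.3 84 -1.308; python3 - <<'E'
from h import *
a=imaging.grab_frame("side")[150:270,190:310,::-1];b=imaging.grab_frame("top")[170:290,220:340,::-1]
cv2.imwrite("pics/p4.png",cv2.resize(np.hstack([a,b]),None,fx=3,fy=3,interpolation=cv2.INTER_CUBIC))
E
```

```text
deck pos [-114.2   54.7  169.1] al -1.159 axis [-0.001  0.004 -1.   ] Fdeck [-0.1  0.  -0.3] tq [-0.06  0.25 -0.03] open 0.649 grip 0.0 t 7.2 q [-0.31  0.16  2.09  0.68  0.89 -0.61]
([-0.005, -0.001, 0.19], [-0.0, 0.004, 0.426])
```

View pics/p4.png

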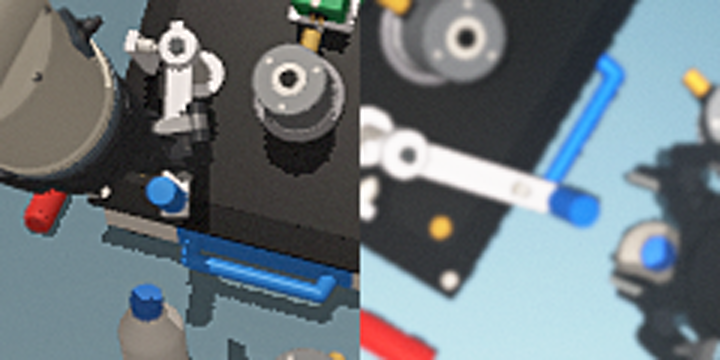

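The encoder's stub points at the block. The fingers, at top (640,178) and (625,285), are positioned over the blue handle at (575,205), allowing for parallax. I'll descend and pinch.

Call:
{"fn": "step_arm", "kwargs": {
  "moves": [
    [[0, 0, 0.19], [0, 0.004, 0.2], 0.3],
    [[0, 0, 0.19], [0, 0.004, 0.35], 0.3],
    [[0, 0, 0.19], [0, 0.004, 0.426], 0.3],
    [[0, 0, 0.19], [0, 0.004, 0.426], 0.3],
    [[0, 0, 0.19], [0, 0.004, 0.426], -1],
    [[0, 0, 0.19], [0, 0.004, 0.426], -1],
    [[0, 0, 0.19], [0, 0.004, 0.426], -1],
    [[0, 0, 0.19], [0, 0.004, 0.426], -1]
  ],
  "squeeze": 20
}}

```text
clock: 8.1
eef_pos: [529.7, 51.4, 132.1]
tcp_rot: [2.99, -0.504, 1.334]
contact_force: [-1.6, -2.3, 5.3]
opening: 0.249
grasp_force: 21.9
```

```bash
python3 go.py; python3 - <<'E'
from go import *
# waypoints relative to the nominal pose at theta0, held tool offset
t0=.263
f=lambda t:target((-118*np.cos(t),85-118*np.sin(t),84),t-np.pi/2)
for a,b in ((t0,.95),(.95,1.57)):
    p,R=f(a)
    if R[:,1]@Rn.from_euler("xyz",telemetry.sense()["tcp_rot"]).as_matrix()[:,1]<0:R=R@np.diag([-1,-1,1])
    for t in np.linspace(a,b,8)[1:]:
        print(round(t,2),delta((-118*np.cos(t),85-118*np.sin(t),84),t-np.pi/2,(p,R)))
E
```

```text
deck pos [-112.9   52.2   86.5] al -1.306 axis [ 0.001 -0.001 -1.   ] Fdeck [0.2 0.2 6. ] tq [ 0.04  0.19 -0.01] open 0.249 grip 21.89954549074173 t 8.1 q [-0.22  0.3   2.12  0.81  0.72 -0.56]
0.36 ([0.0, 0.0, -0.125], [0.003, 0.058, -0.0])
0.46 ([-0.0, 0.0, -0.25], [0.011, 0.115, -0.0])
0.56 ([0.0, 0.0, -0.375], [0.025, 0.171, 0.0])
0.66 ([-0.0, 0.0, -0.5], [0.045, 0.226, -0.0])
0.75 ([0.0, 0.0, -0.625], [0.07, 0.278, -0.0])
0.85 ([0.0, 0.0, -0.75], [0.099, 0.328, 0.0])
0.95 ([-0.0, 0.0, -0.875], [0.134, 0.374, -0.0])
1.04 ([-0.0, 0.0, -0.113], [0.002, 0.052, 0.0])
1.13 ([0.0, 0.0, -0.226], [0.009, 0.104, 0.0])
1.22 ([0.0, 0.0, -0.338], [0.021, 0.155, 0.0])
1.3 ([0.0, -0.0, -0.451], [0.037, 0.205, 0.0])
1.39 ([0.0, 0.0, -0.564], [0.057, 0.253, 0.0])
1.48 ([0.0, -0.0, -0.677], [0.081, 0.299, 0.0])
1.57 ([0.0, -0.0, -0.789], [0.11, 0.343, 0.0])
```

Call:
{"fn": "step_arm", "kwargs": {
  "moves": [
    [[0, 0, -0.12], [0.003, 0.058, -0.01], -1],
    [[0, 0, -0.25], [0.011, 0.115, -0.01], -1],
    [[0, 0, -0.375], [0.025, 0.171, -0.01], -1],
    [[0, 0, -0.5], [0.045, 0.226, -0.01], -1],
    [[0, 0, -0.625], [0.07, 0.278, -0.01], -1],
    [[0, 0, -0.75], [0.099, 0.328, -0.01], -1],
    [[0, 0, -0.875], [0.134, 0.374, -0.01], -1],
    [[0, 0, -0.875], [0.134, 0.374, -0.01], -1]
  ]
}}

```text
clock: 8.9
eef_pos: [604.6, 52.9, 155.6]
tcp_rot: [2.702, -0.296, 2.053]
contact_force: [-0.3, 8.5, -4.1]
opening: 0.249
grasp_force: 23.1
```

```bash
python3 go.py 0 -33 84 0
```

```text
deck pos [-66.6 -11.2  87. ] al -0.616 axis [ 0.001  0.004 -1.   ] Fdeck [ 4.2  4.6 -7.1] tq [ 0.56 -0.34 -0.12] open 0.249 grip 23.11285436153412 t 8.9 q [-0.18  0.36  1.95  0.73  0.79 -1.11]
([0.0, -0.005, -0.784], [0.103, 0.335, 0.015])
```

Call:
{"fn": "step_arm", "kwargs": {
  "moves": [
    [[0, 0, -0.113], [0.002, 0.052, 0.01], -1],
    [[0, 0, -0.226], [0.009, 0.104, 0.01], -1],
    [[0, 0, -0.338], [0.021, 0.155, 0.01], -1],
    [[0, 0, -0.451], [0.037, 0.203, 0.01], -1],
    [[0, 0, -0.564], [0.057, 0.25, 0.01], -1],
    [[0, 0, -0.677], [0.08, 0.296, 0.01], -1],
    [[0, 0, -0.784], [0.105, 0.335, 0.01], -1],
    [[0, 0, -0.784], [0.105, 0.335, 0.01], -1]
  ]
}}

```text
clock: 9.7
eef_pos: [652.3, 91.6, 188.2]
tcp_rot: [2.617, -0.003, 2.603]
contact_force: [-11.3, 1.0, 11.8]
opening: 0.246
grasp_force: 24.9
```

```bash
python3 go.py 0 -33 84 0
```

```text
deck pos [ -0.3 -32.2  86.4] al 0.0 axis [ 0.001  0.004 -1.   ] Fdeck [ 1.6 10.2 12.7] tq [ 1.48 -0.06 -0.13] open 0.246 grip 24.916286766529083 t 9.7 q [-0.1   0.37  1.84  0.67  0.82 -1.57]
([0.001, -0.005, 0.0], [-0.004, 0.001, 0.012])
```

Call:
{"fn": "step_arm", "kwargs": {
  "moves": [
    [[0, 0, 0], [0, 0, 0], 0.0],
    [[0, 0, 0], [0, 0, 0], 0.0],
    [[0, 0, 0], [0, 0, 0], 0.0],
    [[0, 0, 0], [0, 0, -0.1], 0.0],
    [[0, 0, 0], [0, 0, -0.3], 0.0],
    [[0, 0, 0], [0, 0, -0.55], 0.0],
    [[0, 0, 0], [0, 0, -0.8], 0.0],
    [[0, 0, 0], [0, 0, -1], 0.0]
  ]
}}

```text
clock: 10.5
eef_pos: [602.0, 3.3, 362.8]
tcp_rot: [2.618, -0.0, 2.597]
contact_force: [1.0, 0.6, -0.1]
opening: 0.501
grasp_force: 0.0
```

Call:
{"fn": "step_arm", "kwargs": {
  "moves": [
    [[0, 0, 0], [0, -0.1, -0.2], 0],
    [[0, 0, 0], [0, -0.3, -0.2], 0],
    [[0, 0, 0], [0, -0.4, -0.2], 0],
    [[0, 0, 0], [0, -0.4, -0.2], 0],
    [[0, 0, 0], [0, -0.4, -0.2], 0]
  ]
}}

```text
clock: 11.0
eef_pos: [556.4, -72.0, 355.0]
tcp_rot: [2.617, -0.002, 2.596]
contact_force: [0.8, 0.8, -0.4]
opening: 0.499
grasp_force: 0.0
```

```bash
python3 go.py; python3 look.py p5; python3 phi.py p5 | grep -E "area|pca|^\(-?0.0"; python3 - <<'E'
import cv2,numpy as np
a=cv2.imread("pics/p5s.png");b=cv2.imread("pics/p5t.png")
f=lambda i,x,y:cv2.resize(i[y:y+160,x:x+130],None,fx=3,fy=3,interpolation=cv2.INTER_CUBIC)
cv2.imwrite("pics/p5v.png",np.hstack([f(a,220,110),f(b,180,110)]))
E
```

```text
deck pos [-81.1 -34.2 325.7] al -0.005 axis [ 0.001 -0.    -1.   ] Fdeck [ 0.7 -0.3 -0.9] tq [ 0.01  0.2  -0.05] open 0.499 grip 0.0 t 11.0 q [-0.44  0.11  1.77  0.55  1.25 -1.64]
side area 35.546875 box [290.2 159.5   6.8   8. ]
(-0.08, 0.32, 0.556, -1.5, -1.75)
(-0.06, 0.355, 0.559, -1.25, -1.25)
(-0.04, 0.394, 0.56, -1.0, -1.0)
(-0.02, 0.433, 0.562, -0.5, -1.25)
(-0.0, 0.466, 0.562, -0.25, -1.0)
(0.02, 0.505, 0.565, 0.25, -1.25)
(0.04, 0.479, 0.562, 0.75, -1.75)
(0.06, 0.426, 0.56, 1.0, -1.25)
(0.08, 0.376, 0.56, 1.25, -0.75)
pca ang 81.50749052501213 cent 293.6469230769231 163.0239010989011
top area 77.53125 box [225.5 164.1  11.6  11. ]
(-0.08, 0.565, 0.765, -0.75, 1.25)
(-0.06, 0.63, 0.77, -1.0, 0.5)
(-0.04, 0.702, 0.774, 0.0, 0.75)
(-0.02, 0.762, 0.772, -0.75, -0.25)
(-0.0, 0.77, 0.773, 0.25, 0.0)
(0.02, 0.728, 0.77, 0.5, -0.25)
(0.04, 0.656, 0.772, 0.75, -0.5)
(0.06, 0.581, 0.766, 0.5, -1.25)
(0.08, 0.52, 0.763, 1.25, -1.25)
pca ang 36.25401820899843 cent 231.2425433293027 169.67266223297057
```

View pics/p5v.png

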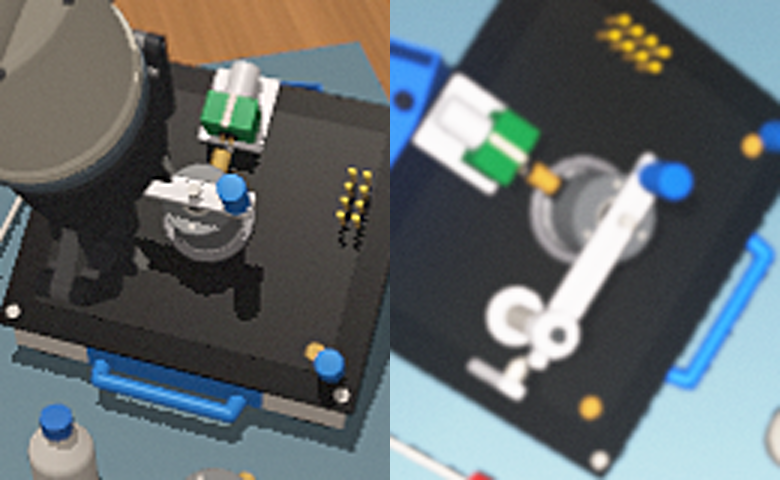

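The keeper lies across the encoder, its handle at top (670,182), and the stub still points along the line at (545,178). The arm is clear, so I'll check the keeper angle numerically, then hand in.

```bash
python3 - <<'E'
from fit import *
q=np.load("fit.npy")
for t in (1.4,1.5,1.57):
    q[6]=t;m=model(q)[6];print(t,proj("top",m).round(1),proj("side",m).round(1))
print("seen top",(678-390)/3+180,182/3+110,"side",232/3+220,188/3+110)
print(r.sign_off())
E
```

```text
1.4 [[282.5 176.8]] [[293.3 181.5]]
1.5 [[278.3 172.8]] [[295.3 176.5]]
1.57 [[275.2 170.2]] [[296.4 172.9]]
seen top 276.0 170.66666666666666 side 297.3333333333333 172.66666666666666
the job is handed in; nothing more can be done
None
```

The job is handed in: the encoder's connector points along the white line to within about 0.02 rad by the camera fits, the keeper is at its end stop, and the encoder appears fully down in the nest; I saw no bench item disturbed.

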